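# Unlock the battery safe box with its key

### The arm

A 6-joint arm with a two-finger parallel gripper is mounted at the origin on the work surface. World frame = base frame: x ahead of the robot, y to its left, z up, the work surface at z = 0. Lengths are in m, angles in rad, forces in N, time in s.
With the tool pointing down it reaches from about 0.375 to 0.9 m from the base axis. Payload 3.1 kg.
Tool frame: the origin (TCP) lies midway between the tips of the shut fingers; the grasp point (between the pads) lies 19 mm behind it; z points along the fingers, y is the line along which they close (so a half turn about z gives the same grasp; the last joint's range is limited). The gripper opens to 85 mm and grips with 20 to 120 N. Pads are 22 mm wide; open, the fingers measure 114 mm over their backs; the gripper's body (76 mm by 85 mm) begins 54 mm behind the grasp point. The pads swing forward as they close: fully open they stand 13 mm farther back than shut.
Start: joints at [-1.298, 0.527, 1.433, -0, 1.181, -0.178], TCP at [0.272, -0.563, 0.231] pointing down, gripper open.
Joint ranges: [-3.08, 3.08], [-0.75, 2.2], [0.22, 2.44], [-1.43, 4.57], [0, 2.65], [-2.85, 2.85]. Speed limits (rad/s): [2.79, 2.79, 3.14, 3.14, 3.14, 3.14].

### API

Orientations are given as a unit quaternion [x, y, z, w].
In Python, from station import manip gives the robot as it stands.
- The arm moves only by the tool step_arm, never from a script. Its argument "targets" is text: rows parted by semicolons, each of 4 numbers parted by spaces: the shift along the tool's x, y, z in mm, then the turn about the tool's z in degrees. A call has 1 to 12 rows; each row is the pose to reach, as a shift and turn from the pose commanded when the call began, along the tool's axes at that moment; what a row does not reach only later rows make up. A row lasts 1/10 s, in which the tool goes at most 50 mm and 8.59 degrees, less where a joint would pass 70% of its speed; a pose out of reach is approached as far as the arm can. A call with a gripper value outside its range is refused whole. "gripper" is the closure, from 0 (fully open) to 1 (shut), set as the call begins (left out, the last holds). The fingers move at their own pace and stop on an object; "squeeze" is the grip in N (left out, the last holds). Time passes only in rows, so rows that repeat a pose let the fingers close. It gives the time, the measured TCP pose, the force, the opening and the grip force at its end, in the units of the state.
- manip.sense(): the state, without advancing time (a new reading comes with each control period).
- manip.snapshot(name): name is "scene" or "top"; returns the picture (420x560x3 uint8, red, green, blue); there is no depth.
- manip.get_calibration(name): a dict with "fov_y" (degrees; the focal length in pixels is half the picture's height over the tangent of half this angle, whatever the lens; pixels are square), "cx", "cy" (the principal point, pixels), "extrinsics" (4x4, takes a point from camera to world coordinates). Camera axes: x right, y down, z forward; pixel columns grow to the right and rows downward; lengths in m; the calibration is good to about 2 mm. A picture is of the moment at which its call begins. get_calibration takes no time and is no camera call.
- manip.sign_off(): hands the job in; it is judged then, once.
Trained networks look in the newest picture that a camera, given by its name, has taken for a name from the list of things; names that differ only in an ending like _2 or _b are one class to them, and where a whole thing is asked for, a point or a joint stands for the part that bears it (a point fixed in the world has none). Each returns a list of dicts, best first, with "p" (0 to 1); they miss things now and then, are a little off and sometimes report something else, mostly with a low value. They report only what shows in the picture. A call takes as long as a camera call.
- manip.recognise(camera, query): "position" ([column, row] in pixels, amid what is visible of it).
- manip.masks_of(camera, query): "pixels" (420x560 bool, what is visible of it) and "position" ([column, row] in pixels, amid what is visible of it).
- manip.mark_of(camera, query): "position" ([column, row] in pixels: a listed point, or the origin of a listed thing).
The state is a dict: "t": time; "q": joint angles; "qd": joint speeds; "tau": joint torques, N m; "tcp_pos": TCP position; "tool_rot": TCP orientation; "force": force on the tool from outside, world axes, zero at the start; "ft_torque": the same for the moment, N m; "finger_gap": opening from 0.0 (shut) to 1.0 (fully open); "gripper_force": force on a finger pad.
Only numpy, scipy, OpenCV 4.12 (cv2) and the standard library are available. Lean on these libraries where they do the work, as an engineer would, in place of code of your own. Each camera call takes 0.05 s, during which the arm holds its last target. There are 200 camera calls.

### The job

Open the grey battery box with its key, the one with the rectangular bow that stands in the tool stand: push the key fully home in the lock, turn it gently clockwise to its stop so that the lid springs ajar, and turn it back home. Then draw the key out and stand it back in the slot it came from, leaving the lid ajar. The keyhole has to be found by feel; do not force the key, and leave everything else on the bench where it is.

Things in the scene. Friction and masses are not known exactly. Their poses are not given: they have to be found in the camera images.
- box: Fixed grey steel battery safe box, 270 (x) x 200 (y) x 110 mm high. Origin: centre of its underside, z up. The front 95 mm of its top (to -x) is a fixed ledge with the lock; behind it is the lid, 170 mm long, hinged at the far (+x) edge. The lid's front edge lies 47 mm behind the lock and pops up about 30 mm.
- lock_place (a point): Nominal middle of the lock, on top of its 44 mm square, 4 mm thick steel face plate on the ledge (box frame -87.5, 0, +114 mm). The lock was set by hand: the true keyhole middle is up to 5.5 mm from here along the box's x and up to 5.5 mm along its y, unturned, and stays put. Keyhole: sharp-edged slot 21 mm along box x, 7 mm along y, its middle widened to 8.4 mm square.
- rotor (a joint): Turn of the lock's rotor under the plate (its slot 5.8 mm wide, in line with the keyhole at home), rad. 0 = home, grows clockwise from above. A light spring (under 0.1 N m) brings it home. Free up to a stop that differs from lock to lock, 0.8 to 1.4 rad; the last 0.13 rad draws the latch (about 0.1 N m), the lid springs up, then it stops dead. Key play in the rotor 0.12 rad either way.
- lid (a joint): Angle of the box's lid, rad: 0 = shut and latched; it springs to about 0.19 and stays ajar by itself once the key reaches the stop.
- key: Loose double-bitted steel key, 45 g, standing tip down in a slot of the stand. Origin: end of the tip on the axis; z up along the shank; x along the bits. Bits together 18 mm along x, 4 mm thick, up to 13 mm, edges rounded 2 mm; shank 6 mm round; collar 12 mm wide from 22 to 30 mm; bow above. Fully home the collar sits on the plate, tip 22 mm below its top. It comes out only at home.
- stand: Fixed tool stand, a light wood block, 75 (x) x 200 (y) x 45 mm high; origin: centre of its underside. Two equal key slots in its top, 22 mm along x, 8 mm along y, 36 mm deep, edges chamfered 1.5 mm, at x 0, y -70 and -5 mm; either may hold the box's key (collar on the top face, tip 22 mm below it). At y +75 to +90 mm small tools stand up to 67 mm above the top.
- round_key: Loose bystander: another key with a round black bow (28 mm wide, 8 mm thick, top 58 mm above its tip), standing in the other key slot. Origin: its tip.
- upright_driver: Loose bystander: small screwdriver standing tip down in the stand, 100 mm long, 11 mm thick. Origin: its tip.
- driver: Loose bystander: screwdriver lying on the mat between box and stand, 150 mm long, 26 mm thick. Origin under its middle.
- screw_tray: Loose bystander: steel screw tray 70 x 70 x 14 mm. Origin under its middle.
- laptop: Loose bystander: opened laptop base 312 x 216 x 18 mm at the left. Origin under its middle.
- cover: Loose bystander: the laptop's bottom cover, 310 x 214 x 7 mm, at the right. Origin under its middle.
- pack: Loose bystander: flat black battery pack 230 x 85 x 10 mm at the left. Origin under its middle.
- adapter: Loose bystander: black power adapter 62 x 62 x 30 mm, beyond the screw tray. Origin under its middle.
- key_bow (a point): Middle of the key's black plastic rectangular bow, on the key's axis 44 mm above the tip: 30 mm along the key's x (in the plane of the bits), 10 mm thick along its y (grip it there), 28 mm high. Either way round fits the lock. The key bends if it bears on the lock with more than 70 N, pushed or twisted.

How it is judged:
On the way, in this order (a step that is already met when the one before it is completed fails the run):
1. the key is fully home in the lock of the box (z of key in the frame of box below 0.095 m and horizontal distance between key and lock_place below 0.011 m and value of joint rotor below 0.3 rad), for 0.1 s.
2. the key is turned to its stop and the lid has sprung ajar (value of joint lid above 0.08 rad and value of joint rotor above 0.6 rad), for 0.05 s.
3. the key is turned back home, still in the lock (value of joint rotor below 0.12 rad and z of key in the frame of box below 0.1 m and horizontal distance between key and lock_place below 0.011 m), for 0.1 s.
At the end, for the whole second after the job is handed in: The key stands at rest and upright (within 0.15 rad) in its own slot of the stand, its tip within 8 mm of where it was at the start; the lid is ajar (joint above 0.08 rad); the lock is back home (rotor below 0.12 rad) (distance of key from where it was at the start of the episode below 0.008 m and angle between key's own z axis and vertical below 0.15 rad and linear speed of key below 0.02 m/s and value of joint lid above 0.08 rad and value of joint rotor below 0.12 rad); the robot touches nothing.
It fails at once if the key is forced: it bears on the lock or box with more than 70 N (contact force between key and box above 70 N).
It fails at once if a bystander on the bench is moved more than 15 mm (distance of any of round_key, upright_driver, driver, screw_tray, laptop, cover, pack, adapter from where it was at the start of the episode above 0.015 m).
It also fails if it takes over 72 s, if anything falls off the work surface, if the arm or the gripper's body presses on something with over 40 N, if the wrist force passes 120 N, or if a joint passes its speed limit or range.

## Working session

There is one attempt and no reset: what is moved stays moved. The work goes in short steps, Python scripts to look and compute and a tool call to move; the robot and the scene stay as the last step left them, time stands still between calls to the robot, and variables do not carry over. Pictures are saved under pics/ and viewed, at most 10 in all, crops included, and the job is handed in when it is done.

Besides the shell and the picture viewer there is one more tool, called by a JSON object that holds its "fn" and its "kwargs", one argument or row to a line. step_arm: Moves the arm, as the interface text tells. Its arguments: {"type":"object","properties":{"targets":{"type":"string"},"gripper":{"type":"number"},"squeeze":{"type":"number"}},"required":["targets"]}

```bash
mkdir -p pics
cat > h.py <<'E'
import numpy as np,cv2
from station import manip
def ray(cam,uv):
    c=manip.get_calibration(cam);f=210/np.tan(np.radians(c['fov_y'])/2)
    E=np.array(c['extrinsics']);d=E[:3,:3]@np.array([(uv[0]-c['cx'])/f,(uv[1]-c['cy'])/f,1]);return E[:3,3],d
def atz(cam,uv,z):
    o,d=ray(cam,uv);return o+d*(z-o[2])/d[2]
def proj(cam,P):
    c=manip.get_calibration(cam);f=210/np.tan(np.radians(c['fov_y'])/2)
    p=np.linalg.inv(np.array(c['extrinsics']))@np.append(P,1);return np.array([c['cx']+f*p[0]/p[2],c['cy']+f*p[1]/p[2]])
def tri(a,b):
    A=np.zeros((3,3));r=np.zeros(3)
    for o,d in(a,b):
        d=d/np.linalg.norm(d);M=np.eye(3)-np.outer(d,d);A+=M;r+=M@o
    return np.linalg.solve(A,r)
E
python3 - <<'E'
from h import *
for c in('scene','top'):
    im=manip.snapshot(c);cv2.imwrite(f'pics/{c}0.png',im[...,::-1])
    k=manip.get_calibration(c);print(c,k['fov_y'],k['cx'],k['cy'],np.round(np.array(k['extrinsics']),3).tolist())
    for q in('key_bow','key','lock_place','box','stand','round_key'):
        print(q,[(np.round(r['position'],1).tolist(),round(r['p'],2)) for r in manip.mark_of(c,q)[:3]])
s=manip.sense();print(s['t'],s['tcp_pos'],s['tool_rot'],s['force'])
E
```

```text
scene 50.52900898666548 276.33847396767976 209.48473134190795 [[-0.885, 0.366, -0.287, 1.04], [0.466, 0.697, -0.545, 0.845], [0.0, -0.616, -0.787, 1.284], [0.0, 0.0, 0.0, 1.0]]
key_bow [([252.8, 154.1], 0.46)]
key [([254.0, 160.6], 0.5), ([257.2, 174.2], 0.41)]
lock_place [([355.4, 238.7], 0.78)]
box [([325.5, 262.4], 0.88), ([297.4, 204.3], 0.71)]
stand [([257.3, 180.3], 0.6), ([253.0, 162.7], 0.52)]
round_key [([256.3, 174.1], 0.61)]
top 49.32542396200701 284.82284159404435 210.46231677015763 [[0.083, -0.974, 0.21, 0.251], [-0.997, -0.082, 0.013, 0.014], [0.004, -0.21, -0.978, 1.857], [0.0, 0.0, 0.0, 1.0]]
key_bow [([364.3, 239.3], 0.44), ([227.8, 254.8], 0.23)]
key [([363.8, 238.8], 0.57)]
lock_place [([227.3, 253.1], 0.61), ([297.4, 183.5], 0.37)]
box [([292.8, 247.3], 0.71), ([236.5, 237.2], 0.65), ([339.0, 234.9], 0.44)]
stand [([340.4, 232.6], 0.89)]
round_key []
0.7 [ 0.27232371 -0.56253794  0.23133416] [ 9.74699393e-01  2.23519782e-01 -8.90352451e-06  3.00584436e-05] [ 0.02362312 -0.2797038   0.52254095]
```

Run:
```python
import cv2,numpy as np
a=cv2.imread('pics/scene0.png');b=cv2.imread('pics/top0.png')
cv2.imwrite('pics/both.png',np.hstack([cv2.resize(a[90:330,190:450],None,fx=1.5,fy=2.4)[:560],cv2.resize(b[140:330,190:420],None,fx=1.7,fy=3.0)[:560][:, :400][:560]])[:560,:790] if 0 else a)
cv2.imwrite('pics/s_crop.png',cv2.resize(a[110:310,180:440],(780,600),interpolation=3))
cv2.imwrite('pics/t_crop.png',cv2.resize(b[160:310,200:400],(800,600),interpolation=3))
```

```text
(no output)
```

View pics/s_crop.png

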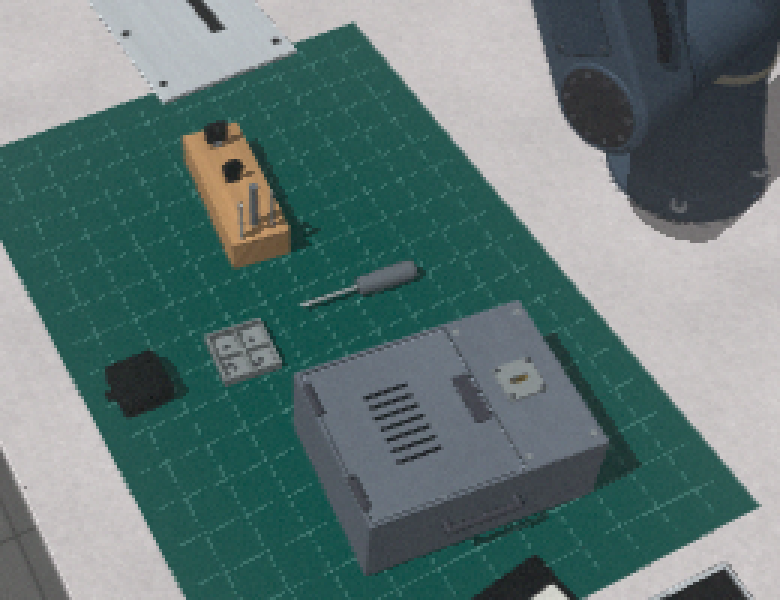

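View pics/t_crop.png

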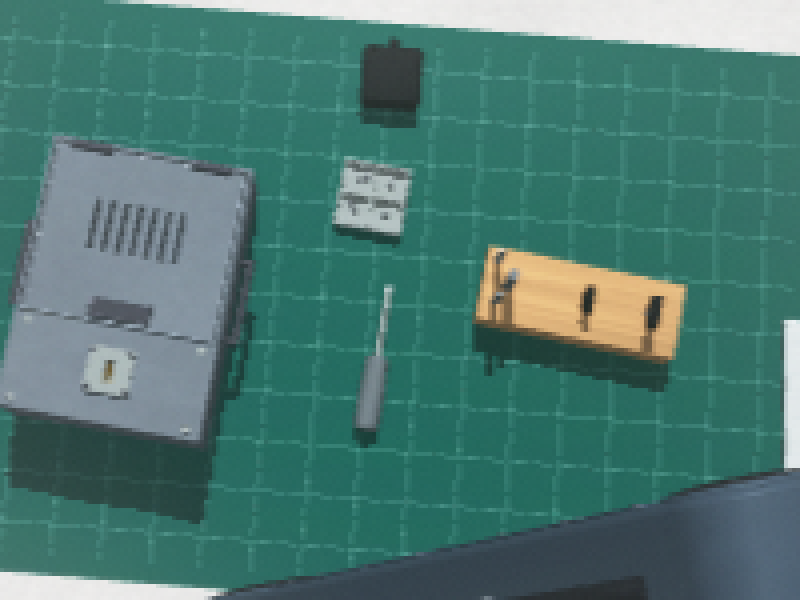

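The scene view shows the flat-topped rectangular bow in the outer slot, at about pixel (252,154). The round bow is in the inner slot, at about (258,167). In the top view the key is at about (363,238), the round key at about (347,237) and the keyhole at about (227,253). The next script fits the poses by silhouette.

```bash
cat > fit.py <<'E'
from h import *
from scipy.optimize import minimize
C=('scene','top')
def corners(sx,sy,z0,z1,ox=0,oy=0): return np.array([[ox+a*sx/2,oy+b*sy/2,z] for a in(-1,1) for b in(-1,1) for z in(z0,z1)])
def W(p,P):
    c,s=np.cos(p[2]),np.sin(p[2]);return np.c_[p[0]+c*P[:,0]-s*P[:,1],p[1]+s*P[:,0]+c*P[:,1],P[:,2]]
def hull(cam,pts,S=8):
    uv=np.array([proj(cam,q) for q in pts]);h=cv2.convexHull(((uv+.5)*S).astype(np.float32)).astype(np.int32)
    m=np.zeros((420,560),np.uint8);c=np.zeros((420*4,560*4),np.uint8)
    cv2.fillPoly(c,[(h*4//S)],255);return cv2.resize(c,(560,420),interpolation=cv2.INTER_AREA)/255.
def fit(P,masks,p0):
    def cost(p): return sum(np.abs(hull(c,W(p,P))-m).sum()/m.sum() for c,m in masks.items())
    r=minimize(cost,p0,method='Nelder-Mead',options=dict(initial_simplex=[p0,p0+[.02,0,0],p0+[0,.02,0],p0+[0,0,.08]],xatol=1e-4,fatol=1e-4));return r.x,r.fun
def getmask(q,near=None):
    o={}
    for c in C:
        r=[x for x in manip.masks_of(c,q)]
        print(q,c,[(np.round(x['position'],1).tolist(),round(x['p'],2),int(x['pixels'].sum())) for x in r[:3]])
        if r:o[c]=r[0]['pixels'].astype(float)
    return o
E
python3 - <<'E'
from fit import *
mb=getmask('box');ms=getmask('stand');mk=getmask('key_bow');mr=getmask('round_key')
np.save('m.npy',[mb,ms,mk,mr],allow_pickle=True)
L=atz('top',[227.3,253.1],.114);S=atz('top',[345,237],.045);K=atz('top',[363.5,238.5],.07);print(L,S,K)
for n,P,m,p0 in(('box',corners(.27,.2,0,.11),mb,np.array([L[0]+.0875,L[1],0.1])),('stand',corners(.075,.2,0,.045),ms,np.array([S[0],S[1],.1])),('bow',corners(.03,.01,.053,.081),mk,np.array([K[0],K[1],.1]))):
    for cs in(C,('top',),('scene',)):
        mm={c:m[c] for c in cs if c in m}
        if mm:print(n,cs,fit(P,mm,p0))
for q,z in(('lock_place',.114),('key_bow',.067)):
    u={c:manip.mark_of(c,q)[0]['position'] for c in C};print(q,u,tri(ray('scene',u['scene']),ray('top',u['top'])),[atz(c,u[c],z) for c in C])
E
```

```text
box scene [([326.6, 253.7], 0.86, 6051)]
box top [([232.0, 234.0], 0.62, 3954)]
stand scene [([260.1, 176.5], 0.63, 955), ([262.4, 178.5], 0.39, 33)]
stand top [([341.0, 233.5], 0.96, 967)]
key_bow scene [([254.0, 153.9], 0.57, 51), ([261.2, 224.9], 0.37, 345)]
key_bow top []
round_key scene []
round_key top []
[0.44101788 0.24268609 0.114     ] [ 0.55220555 -0.21061172  0.045     ] [ 0.5482034  -0.28065458  0.07      ]
box ('scene', 'top') (array([ 0.52927567,  0.23779216, -0.0899284 ]), np.float64(0.10548917418737816))
box ('top',) (array([ 0.52913262,  0.2409809 , -0.10434675]), np.float64(0.048157735527190146))
box ('scene',) (array([ 0.52996957,  0.23537774, -0.10114236]), np.float64(0.040912375526974964))Traceback (most recent call last):
  File "<stdin>", line 8, in <module>
  File "fit.py", line 13, in fit
    r=minimize(cost,p0,method='Nelder-Mead',options=dict(initial_simplex=[p0,p0+[.02,0,0],p0+[0,.02,0],p0+[0,0,.08]],xatol=1e-4,fatol=1e-4));return r.x,r.fun
    res = _minimize_neldermead(fun, x0, args, callback, bounds=bounds,
                               **options)
    fxr = func(xr)
    fx = function(np.copy(x), *(wrapper_args + args))
  File "fit.py", line 12, in cost
    def cost(p): return sum(np.abs(hull(c,W(p,P))-m).sum()/m.sum() for c,m in masks.items())
                        ~~~^^^^^^^^^^^^^^^^^^^^^^^^^^^^^^^^^^^^^^^^^^^^^^^^^^^^^^^^^^^^^^^^^
  File "fit.py", line 12, in <genexpr>
    def cost(p): return sum(np.abs(hull(c,W(p,P))-m).sum()/m.sum() for c,m in masks.items())
                                   ~~~~^^^^^^^^^^
  File "fit.py", line 8, in hull
    uv=np.array([proj(cam,q) for q in pts]);h=cv2.convexHull(((uv+.5)*S).astype(np.float32)).astype(np.int32)
                 ~~~~^^^^^^^
  File "h.py", line 9, in proj
    c=manip.get_calibration(cam);f=210/np.tan(np.radians(c['fov_y'])/2)
ValueError: time passes only in moves, steps and waits
```

```bash
python3 - <<'E'
import json
from station import manip
import numpy as np
json.dump({c:{k:np.array(v).tolist() for k,v in manip.get_calibration(c).items() if k in('fov_y','cx','cy','extrinsics')} for c in('scene','top')},open('cal.json','w'))
E
sed -i "s/manip.get_calibration(cam)/CAL[cam]/" h.py; sed -i "2a import json;CAL=json.load(open('cal.json'))" h.py
python3 - <<'E'
from fit import *
mb,ms,mk,mr=np.load('m.npy',allow_pickle=True)
for n,P,m,p0 in(('stand',corners(.075,.2,0,.045),ms,np.array([.552,-.21,-.1])),('bow',corners(.03,.01,.053,.081),mk,np.array([.548,-.28,-.1]))):
    for cs in(C,('top',),('scene',)):
        mm={c:m[c] for c in cs if c in m}
        if mm:print(n,cs,fit(P,mm,p0))
for q,z in(('lock_place',.114),('key_bow',.067)):
    u={c:manip.mark_of(c,q)[0]['position'] for c in C};print(q,u,tri(ray('scene',u['scene']),ray('top',u['top'])),[atz(c,u[c],z) for c in C])
# image-based: key bow darkness centroid, keyhole, plate
b=cv2.imread('pics/top0.png').astype(int);a=cv2.imread('pics/scene0.png').astype(int)
g=b.sum(2)//3;h=a.sum(2)//3
print(g[244:262,218:238]);print(h[224:248,342:366])
print(g[228:248,340:372])
E
```

```text
stand ('scene', 'top') (array([ 0.56052885, -0.20907477, -0.13520321]), np.float64(0.22532793986802124))
stand ('top',) (array([ 0.56046122, -0.20782083, -0.12854036]), np.float64(0.08958776892349493))
stand ('scene',) (array([ 0.56048675, -0.2127364 , -0.14048724]), np.float64(0.12059131506005542))
bow ('scene', 'top') (array([ 0.55313619, -0.28168946, -0.05112985]), np.float64(0.2294502114571319))
bow ('scene',) (array([ 0.55313619, -0.28168946, -0.05112985]), np.float64(0.2294502114571319))
lock_place {'scene': [355.4, 238.7], 'top': [227.3, 253.1]} [0.44038827 0.2468125  0.09920429] [array([0.4456366 , 0.25642037, 0.114     ]), array([0.44101788, 0.24268609, 0.114     ])]
key_bow {'scene': [252.8, 154.1], 'top': [364.3, 239.3]} [ 0.54704169 -0.2857291   0.05946352] [array([ 0.5500961 , -0.27879151,  0.067     ]), array([ 0.54577598, -0.28445259,  0.067     ])]
[[147 147 147 146 146 145 144 143 142 142 144 144 143 144 142 142 141 142
  140 142]
 [148 147 147 145 145 147 145 144 142 142 144 144 143 143 144 141 142 143
  141 142]
 [147 148 147 145 148 150 168 168 159 149 148 147 146
[... 5693 characters left out ...]
4 157 177 178 175 174 133  91  95]
 [166 172 171 172 172 173 172 171 171 170 168 168 166 166 167 169 173 175
  177 178 177 129  97 151 169 170 170 171 172 132  89  84]
 [ 80  96 102 120 141 164 170 171 171 170 171 170 169 169 168 167 166 165
  163 165 123  95  98 158 177 176 175 171 167 122  82  83]
 [ 69  78  82  81  81  80  94 101 134 147 162 169 169 168 169 168 168 167
  168 166 121  91  92 145 164 167 170 173 160 113  82  83]
 [ 54  54  54  54  67  72  78  82  81  80  80  94  99 134 145 160 167 167
  168 167 122  93  92 147 164 163 163 161 149 107  84  83]
 [ 51  52  50  51  51  50  49  54  57  68  72  78  82  80  81  82  93 114
  137 144 113  93  94 148 166 166 166 163 128  90  83  83]]
```

Run:
```python
from fit import *
b=cv2.imread('pics/top0.png').astype(float).mean(2);a=cv2.imread('pics/scene0.png').astype(float).mean(2)
mt=np.zeros_like(b);mt[230:243,357:368]=np.clip((110-b[230:243,357:368])/65,0,1)
sc=np.zeros_like(a);print(a[146:164,244:268].astype(int))
sc[146:162,245:264]=np.clip((85-a[146:162,245:264])/45,0,1)
for p0 in(np.array([.551,-.28,-.12]),):
  for m in({'top':mt},{'scene':sc},{'top':mt,'scene':sc}):
    print(list(m),fit(corners(.03,.01,.053,.081),m,p0))
# keyhole
g=np.clip((178-b[248:257,223:231])/100,0,1);y,x=np.mgrid[248:257,223:231]
ut=[(g*x).sum()/g.sum(),(g*y).sum()/g.sum()]
g=np.clip((138-a[232:240,348:358])/65,0,1);y,x=np.mgrid[232:240,348:358]
us=[(g*x).sum()/g.sum(),(g*y).sum()/g.sum()]
print(ut,us,atz('top',ut,.114),atz('scene',us,.114),tri(ray('top',ut),ray('scene',us)))
s=manip.sense();print(s['t'])
```

```text
[[ 70  70  71  67  66  65  69  72  74  78  70  68  71  67  69  65  66  67
   66  68  68  68  71  84]
 [ 70  68  71  64  68  72  66  66  68  71  79  65  68  70  69  69  69  70
   67  68  79  66  66  68]
 [ 67  68  68  69  69  69  67  71  67  68  69  69  65  70  66  66  72  95
   65  70  68  66  67  64]
 [ 66  68  69  69  68  67  65  66  70  69  66  73  92  67  78  73  96  67
   65  69  67  67  69  67]
 [ 70  65  69  66  63  71  68  68  52  54  49  63  96  83  82  68  69  67
   64  61  68  68  68  69]
 [ 71  69  65  67  65  52  46  45  38  42  41  58 105 129 130  95  68  66
   70  66  67  70  65  69]
 [ 79  67  69  65  47  44  39  44  50  40  40  64 129 131 133 128  65  68
   66  63  64  66  67  64]
 [ 78  78  75  97  42  38  36  41  50  39  40  57 111 131 131 130  92  64
   64  67  66  66  71  64]
 [107 125 138 135  57  40  33  35  41  39  31  59 115 132 131 124  78  70
   65  64  68  65  66  66]
 [145 142 139 132  80  38  34  38  35  37  38  58 103  81  75  80  83  97
   68  65  68  66  68  66]
 [145 141 138 132  81  37  39  36  34  35  40  58  82  83  79  92 136 127
   64  62  59  5
[... 518 characters left out ...]
146 146 145 148 146 139 142 142 139 138 142 143 145 146 141 143 138 134
  137 134 128  55  44  42]
 [130 143 146 147 148 142 140 142 140 140 140 135  82  57  43  70 116 137
  133 135 133  93  46  41]]
['top'] (array([ 0.551, -0.28 , -0.12 ]), np.float64(0.5466622434669842))
['scene'] (array([ 0.55390535, -0.28469755, -0.09358981]), np.float64(0.585706086635084))
['top', 'scene'] (array([ 0.5513792 , -0.27995866, -0.1206559 ]), np.float64(1.2258980293095862))
[np.float64(226.65681381957774), np.float64(251.97005758157385)] [np.float64(352.4455752212389), np.float64(235.79380530973447)] [0.44511744 0.24560778 0.114     ] [0.44768252 0.24269141 0.114     ] [0.44647168 0.24421847 0.11439696]
1.3
```

Run:
```python
from fit import *
from scipy.optimize import least_squares
b=cv2.imread('pics/top0.png').astype(float).mean(2);a=cv2.imread('pics/scene0.png').astype(float).mean(2)
def cen(w):
    y,x=np.mgrid[:420,:560];return np.array([(w*x).sum(),(w*y).sum()])/w.sum()
mt=np.zeros_like(b);mt[232:244,358:367]=np.clip((150-b[232:244,358:367])/100,0,1)*(b[232:244,358:367]<120);mt[242:]=0
sc=np.zeros_like(a);sc[149:159,247:256]=(a[149:159,247:256]<61)*1.
u={'top':cen(mt),'scene':cen(sc)};print(u,mt.sum(),sc.sum())
P=corners(.03,.01,.053,.081)
def pr(c,p):
    h=hull(c,W([p[0],p[1],-.12],P));return cen(h),h.sum()
for cs in (('top',),('scene',),C):
    r=least_squares(lambda p:np.concatenate([pr(c,p)[0]-u[c] for c in cs]),[.551,-.28],diff_step=.005);print(cs,r.x,r.fun,[pr(c,r.x)[1] for c in cs])
from scipy.spatial.transform import Rotation as R
s=manip.sense();M=R.from_quat(s['tool_rot']).as_matrix();print(M.round(3),s['tcp_pos'],s['finger_gap'])
```

```text
{'top': array([362.96473829, 237.61322314]), 'scene': array([251.65306122, 153.42857143])} 24.2 49.0
('top',) [ 0.55215205 -0.27892595] [0.01538671 0.00765186] [np.float64(31.372549019607845)]
('scene',) [ 0.55243076 -0.28385147] [0.02557361 0.00011273] [np.float64(59.63529411764705)]
('scene', 'top') [ 0.55259816 -0.28148529] [ 0.23772766  0.44759665  0.66023155 -0.11310251] [np.float64(61.69019607843137), np.float64(32.509803921568626)]
[[ 0.9    0.436  0.   ]
 [ 0.436 -0.9   -0.   ]
 [-0.     0.    -1.   ]] [ 0.2723289  -0.56255096  0.23132509] 0.9965144281243464
```

{"fn": "step_arm", "kwargs": {
  "targets": "45 -16 0 -8.5;90 -32 0 -17;135 -48 0 -25.5;180 -64 0 -34;225 -80 0 -42.5;270 -96 0 -51;315 -112 0 -59.5;355 -124 0 -68;375 -131 0 -76.5;375 -131 0 -85;375 -131 0 -93.5;375 -131 0 -102",
  "gripper": 0.4,
  "squeeze": 20
}}

```text
t: 2.5
tcp_pos: [0.5531, -0.2807, 0.2313]
tool_rot: [0.437, 0.9, -0.0, -0.0]
force: [-0.8, -0.9, -0.4]
finger_gap: 0.601
gripper_force: 0.0
```

{"fn": "step_arm", "kwargs": {
  "targets": "0 0 10 -8.5;0 0 30 -17;0 0 50 -25.5;0 0 70 -34;0 0 90 -42.5;0 0 95 -44.8;0 0 95 -44.8"
}}

```text
t: 3.2
tcp_pos: [0.5521, -0.2807, 0.135]
tool_rot: [0.064, 0.998, 0.001, -0.001]
force: [-0.4, -0.5, 0.7]
finger_gap: 0.6
gripper_force: 0.0
```

```bash
cat > st.py <<'E'
from h import *
from scipy.spatial.transform import Rotation as R
def st():
    s=manip.sense();M=R.from_quat(s['tool_rot']).as_matrix();y=np.arctan2(M[1,0],M[0,0])
    print('t',round(s['t'],2),'tcp',np.round(s['tcp_pos'],4),'yaw',round(y,4),'zax',M[:,2].round(3),'F',np.round(s['force'],2),'T',np.round(s['ft_torque'],3),'gap',round(s['finger_gap'],3),'gf',round(s['gripper_force'],1),'q',np.round(s['q'],3))
    return s,M,y
def delta(tgt,yaw=None):
    s,M,y=st();d=M.T@(np.array(tgt)-s['tcp_pos'])*1000
    print('shift mm',d.round(1),'turn deg',None if yaw is None else round(-np.degrees((yaw-y+np.pi)%(2*np.pi)-np.pi),2))
E
python3 - <<'E'
from st import *
delta([.5525,-.2815,.048],np.pi-.128)
for c in C if 0 else('scene','top'):
    im=manip.snapshot(c);cv2.imwrite(f'pics/{c}1.png',im[...,::-1])
a=cv2.imread('pics/scene1.png');b=cv2.imread('pics/top1.png')
cv2.imwrite('pics/g1.png',np.hstack([cv2.resize(a[90:200,210:310],(400,440),interpolation=3),cv2.resize(b[200:310,300:400],(400,440),interpolation=3)]))
E
```

```text
t 3.2 tcp [ 0.5521 -0.2807  0.135 ] yaw 3.0128 zax [-0.002  0.002 -1.   ] F [-0.37 -0.5   0.7 ] T [-0.006  0.027 -0.02 ] gap 0.6 gf 0.0 q [-0.651  0.639  1.53  -0.     0.976 -2.093]
shift mm [-0.7 -0.8 87. ] turn deg -0.05
```

View pics/g1.png

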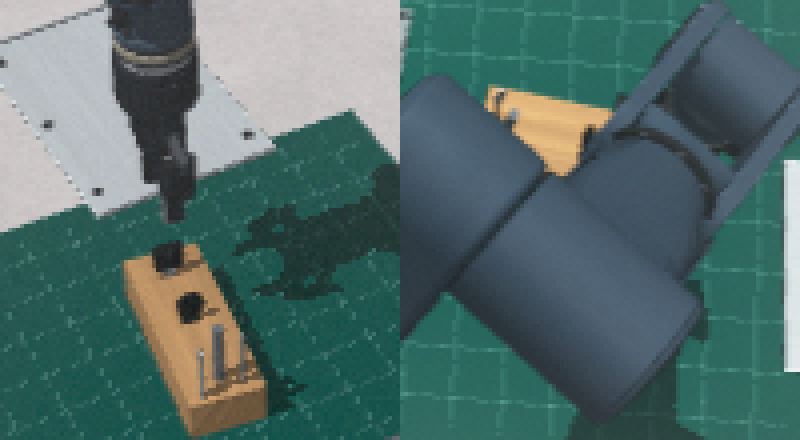

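{"fn": "step_arm", "kwargs": {
  "targets": "0 -0.5 20 0;-0.5 -1 45 0;-0.5 -1 65 0;-0.5 -1 75 0;-0.5 -1 80 0;-0.5 -1 80 0"
}}

```text
t: 3.9
tcp_pos: [0.5533, -0.2824, 0.0564]
tool_rot: [0.064, 0.998, -0.0, 0.0]
force: [-0.1, -0.3, 0.7]
finger_gap: 0.601
gripper_force: 0.0
```

{"fn": "step_arm", "kwargs": {
  "targets": "0 0 0 0;0 0 0 0;0 0 0 0;0 0 0 0",
  "gripper": 0.8
}}

```text
t: 4.3
tcp_pos: [0.5534, -0.2824, 0.0569]
tool_rot: [0.064, 0.998, -0.0, 0.0]
force: [-0.3, -0.0, 0.6]
finger_gap: 0.195
gripper_force: 0.0
```

Run:
```python
from st import *
st()
im=manip.snapshot('scene')[...,::-1];cv2.imwrite('pics/g2.png',cv2.resize(im[110:200,220:300],(800,900),interpolation=3)[:600])
```

```text
t 4.3 tcp [ 0.5534 -0.2824  0.0569] yaw 3.013 zax [ 0.001 -0.001 -1.   ] F [-0.34 -0.02  0.64] T [ 0.007 -0.016 -0.01 ] gap 0.195 gf 0.0 q [-0.652  0.752  1.567  0.     0.822 -2.094]
```

View pics/g2.png

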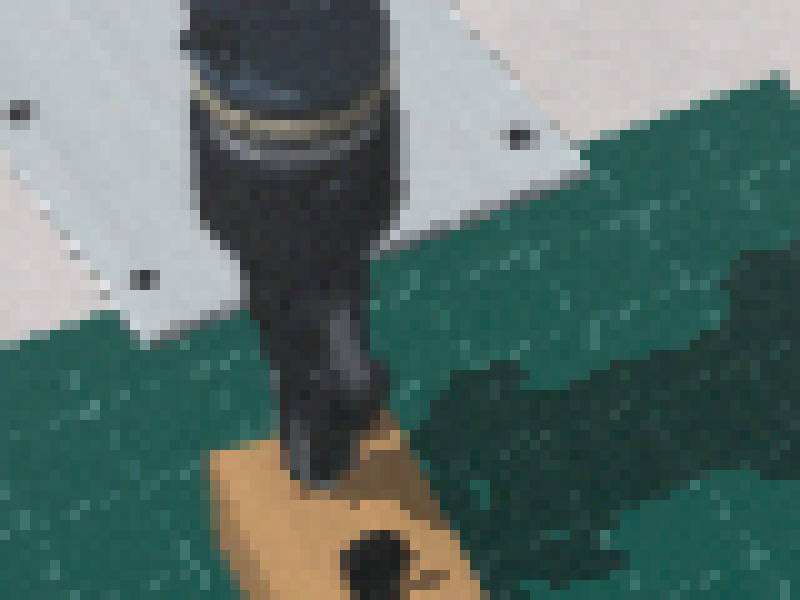

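{"fn": "step_arm", "kwargs": {
  "targets": "0 0 0 0;0 0 0 0",
  "gripper": 0.86
}}

```text
t: 4.55
tcp_pos: [0.5532, -0.2821, 0.0564]
tool_rot: [0.064, 0.998, 0.0, 0.0]
force: [-0.6, 0.8, 0.3]
finger_gap: 0.14
gripper_force: 0.6
```

{"fn": "step_arm", "kwargs": {
  "targets": "0 0 0 0;0 0 0 0;0 0 0 0",
  "gripper": 1.0
}}

```text
t: 4.85
tcp_pos: [0.553, -0.2805, 0.056]
tool_rot: [0.065, 0.998, 0.001, -0.0]
force: [2.1, 4.5, -0.4]
finger_gap: 0.111
gripper_force: 20.0
```

```bash
python3 -c "
from st import *
st()"
```

```text
t 4.85 tcp [ 0.553  -0.2805  0.056 ] yaw 3.0123 zax [-0.001  0.003 -1.   ] F [ 2.08  4.49 -0.37] T [ 0.917 -0.223  0.029] gap 0.111 gf 20.0 q [-0.65   0.753  1.568  0.003  0.823 -2.094]
```

{"fn": "step_arm", "kwargs": {
  "targets": "0 1 0 0;0 2 0 0;0 2 0 0",
  "squeeze": 40
}}

```text
t: 5.15
tcp_pos: [0.5531, -0.2803, 0.0561]
tool_rot: [0.064, 0.998, -0.0, -0.0]
force: [-0.1, 1.9, -1.1]
finger_gap: 0.105
gripper_force: 45.1
```

```bash
python3 -c "
from st import *
st()"
```

```text
t 5.15 tcp [ 0.5531 -0.2803  0.0561] yaw 3.0133 zax [-0.001  0.    -1.   ] F [-0.11  1.89 -1.15] T [ 0.293 -0.002  0.053] gap 0.105 gf 45.1 q [-6.490e-01  7.520e-01  1.570e+00 -1.000e-03  8.200e-01 -2.091e+00]
```

{"fn": "step_arm", "kwargs": {
  "targets": "0 0 -3 0;0 0 -10 0;0 0 -25 0;0 0 -50 0;0 0 -85 0;0 0 -120 0;0 0 -140 0;0 0 -144 0;0 0 -144 0"
}}

```text
t: 6.05
tcp_pos: [0.5538, -0.2809, 0.2019]
tool_rot: [0.064, 0.998, -0.001, 0.001]
force: [0.3, -0.1, -0.7]
finger_gap: 0.107
gripper_force: 45.2
```

{"fn": "step_arm", "kwargs": {
  "targets": "7 20 0 0;20 60 0 0;35 105 0 -0.5;52 153 0 -1;69 201 0 -1.5;86 249 0 -1.5;103 297 0 -1.5;120 345 0 -1.5;137 393 0 -1.5;152 440 0 -1.5;164 475 0 -1.5;171 500 0 -1.5"
}}

```text
t: 7.25
tcp_pos: [0.4456, 0.2398, 0.1989]
tool_rot: [0.05, 0.999, -0.0, -0.002]
force: [0.9, -0.6, -0.8]
finger_gap: 0.107
gripper_force: 45.2
```

{"fn": "step_arm", "kwargs": {
  "targets": "2 7 0 0;2 7 0 0;2 7 20 0;2 7 30 0;2 7 30 0;2 7 30 0"
}}

```text
t: 7.85
tcp_pos: [0.4469, 0.2437, 0.1701]
tool_rot: [0.052, 0.999, -0.0, -0.0]
force: [1.0, -0.4, -1.4]
finger_gap: 0.103
gripper_force: 45.2
```

Run:
```python
from st import *
delta([.4465,.2442,.165],np.pi-.102)
for c in ('scene','top'): cv2.imwrite(f'pics/{c}3.png',manip.snapshot(c)[...,::-1])
a=cv2.imread('pics/scene3.png');b=cv2.imread('pics/top3.png')
cv2.imwrite('pics/g3.png',np.hstack([cv2.resize(a[190:260,320:390],(500,500),interpolation=3),cv2.resize(b[200:290,190:240],(280,500),interpolation=3)]))
```

```text
t 7.85 tcp [0.4469 0.2437 0.1701] yaw 3.0376 zax [-0.001 -0.    -1.   ] F [ 0.98 -0.41 -1.42] T [ 0.031  0.019 -0.006] gap 0.103 gf 45.2 q [ 0.28   0.462  1.783 -0.     0.898 -1.187]
shift mm [0.4 0.4 5.1] turn deg -0.11
```

View pics/g3.png

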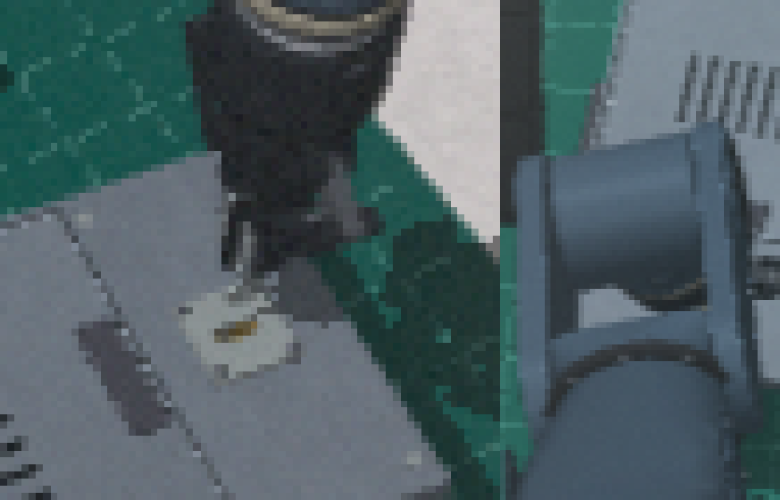

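Run:
```python
from st import *
P=np.array([.4469,.2437,.137])
print('tip proj',proj('scene',P),'hole proj',proj('scene',[.4465,.2442,.114]))
u=np.array([.992,-.102,0])*.009
print('bits ends',proj('scene',P+u),proj('scene',P-u),'collar mid',proj('scene',P+[0,0,.026]))
a=cv2.imread('pics/scene3.png').astype(int).mean(2).astype(int);print(a[220:242,344:362])
```

```text
tip proj [353.81872393 231.77123196] hole proj [353.01972357 235.99661556]
bits ends [351.28453666 232.64066314] [356.34545999 230.90435714] collar mid [354.97081077 226.93824732]
[[115 117 119 117 118 115 111 107  36  36  39  41  42  41  42  44  46  47]
 [115 115 116 115 117 115 111  85  34  51  88  40  35  34  43  44  45  45]
 [115 116 116 117 117 116 111  87  33  52  90  56  39  30  39  33  42  42]
 [116 118 118 116 113 113 109  47  34  58 114  81  44  40  44  42  38  35]
 [115 116 114 115 114 118 107  46  38  67 105  68  43  34  42  34  32  39]
 [115 114 113 110 114 115 108  28  43  78 105  67  44  33  33  43  40  44]
 [119 115 113 114 114 115 107  33  53  94  91  54  49  35  33  40  58  67]
 [117 119 116 112 116 116 108  64  64 130  82  51  38  38  41  57  62  69]
 [117 116 116 115 114 114 113 115 111  96  84  56  53  80 107  65  67  69]
 [116 119 116 118 114 117 115 116 115 124  79  80  85 108 109  67  68  69]
 [115 113 115 118 119 116 122 129 151  94  97  76  78  86  68  68  69  65]
 [116 115 119 122 132 143 140 120  90  89 103 113 137  88 108  66  69  70]
 [114 118 133 141 141 142 143 137 114 120 131 145 144 135  75  69  68  71]
 [119  76  91 143 141 142 140 143 143 142 145 136  85  83  81  70  67  73]
 [114 121 142 143 141 142 142 139 144 140 120  91 143 142 139 122 106  68]
 [118 129 144 145 144 144 140 110  92  82  79  96 131 143 143 137 105 113]
 [117 117 138 143 145 132  71  74  61  62  78 113 142 139 143 144 140 115]
 [113 115 132 139 143 140  96  82 104 121 139 141 143 144 143 145 139 107]
 [117 115 111 130 142 143 140 141 138 139 144 140 142 140 145 140 115  81]
 [113 115 117 121 142 140 145 142 143 141 141 140 143 144 143 139 108  87]
 [116 112 116 118 131 141 142 143 139 145 144 142 146 146 136 109  87  83]
 [114 114 114 110 119 124 102  92 142 145 143 139 110  98 101 114 116 115]]
```

{"fn": "step_arm", "kwargs": {
  "targets": "1 1 8 0;1 1 15 0;1 1 19 0;1 1 21 0;1 1 22 0;1 1 23 0;1 1 24 0;1 1 25 0;1 1 26 0;1 1 27 0;1 1 27 0"
}}

```text
t: 9.05
tcp_pos: [0.4457, 0.2457, 0.1432]
tool_rot: [0.051, 0.999, -0.0, -0.0]
force: [-0.3, -0.1, 0.3]
finger_gap: 0.105
gripper_force: 45.2
```

```bash
python3 -c "
from st import *
st()"
```

```text
t 9.05 tcp [0.4457 0.2457 0.1432] yaw 3.0391 zax [-0. -0. -1.] F [-0.31 -0.11  0.26] T [-0.042  0.06   0.006] gap 0.105 gf 45.2 q [ 0.284  0.506  1.806 -0.     0.83  -1.184]
```

{"fn": "step_arm", "kwargs": {
  "targets": "0 0 1 0;0 0 2 0;0 0 3 0;0 0 4 0;0 0 5 0;0 0 6 0;0 0 6 0"
}}

```text
t: 9.75
tcp_pos: [0.4457, 0.2457, 0.1372]
tool_rot: [0.051, 0.999, -0.0, -0.0]
force: [-0.2, 0.3, 0.3]
finger_gap: 0.11
gripper_force: 45.2
```

```bash
python3 -c "
from st import *
st()"
```

```text
t 9.75 tcp [0.4457 0.2457 0.1372] yaw 3.0391 zax [-0. -0. -1.] F [-0.17  0.32  0.32] T [-0.015 -0.017 -0.016] gap 0.11 gf 45.2 q [ 0.284  0.516  1.811  0.     0.815 -1.184]
```

{"fn": "step_arm", "kwargs": {
  "targets": "0 0 1 0;0 0 2 0;0 0 3 0;0 0 4 0;0 0 5 0;0 0 6 0;0 0 7 0;0 0 8 0;0 0 9 0;0 0 10 0;0 0 11 0;0 0 11 0"
}}

```text
t: 10.95
tcp_pos: [0.4457, 0.2457, 0.1262]
tool_rot: [0.051, 0.999, -0.0, -0.0]
force: [-1.2, -0.1, -0.0]
finger_gap: 0.111
gripper_force: 45.2
```

{"fn": "step_arm", "kwargs": {
  "targets": "0 0 1 0;0 0 2 0;0 0 3 0;0 0 3 0"
}}

```text
t: 11.35
tcp_pos: [0.446, 0.2458, 0.1245]
tool_rot: [0.051, 0.999, 0.0, 0.0]
force: [-1.0, -1.5, 9.2]
finger_gap: 0.108
gripper_force: 46.7
```

```bash
python3 -c "
from st import *
st()"
```

```text
t 11.35 tcp [0.446  0.2458 0.1245] yaw 3.0393 zax [ 0.001  0.    -1.   ] F [-1.02 -1.51  9.21] T [-0.131  0.404  0.013] gap 0.108 gf 46.7 q [ 0.284  0.538  1.82  -0.     0.783 -1.184]
```

{"fn": "step_arm", "kwargs": {
  "targets": "0 0 -1 0;0 0 -1.5 3;0 0 -1.5 7;0 0 -1.5 12;0 0 -1.5 17;0 0 -1.5 22;0 0 -1.5 27;0 0 -1.5 32;0 0 -1.5 37;0 0 -1.5 41;0 0 -1.5 44;0 0 -1.5 44"
}}

```text
t: 12.55
tcp_pos: [0.4453, 0.2452, 0.1249]
tool_rot: [0.421, 0.907, -0.001, -0.0]
force: [-1.2, -3.0, 2.4]
finger_gap: 0.108
gripper_force: 45.6
```

```bash
python3 -c "
from st import *
st()"
```

```text
t 12.55 tcp [0.4453 0.2452 0.1249] yaw 2.2719 zax [-0.001 -0.001 -1.   ] F [-1.2  -2.96  2.39] T [-0.481  0.198  0.039] gap 0.108 gf 45.6 q [ 2.840e-01  5.370e-01  1.821e+00 -1.000e-03  7.850e-01 -4.170e-01]
```

{"fn": "step_arm", "kwargs": {
  "targets": "0 0 0 1.5;0 0 0 3;0 0 0 4;0 0 0 4"
}}

```text
t: 12.95
tcp_pos: [0.4453, 0.2453, 0.1248]
tool_rot: [0.453, 0.892, -0.001, -0.0]
force: [-2.1, -4.6, 4.6]
finger_gap: 0.108
gripper_force: 45.9
```

```bash
python3 -c "
from st import *
st()"
```

```text
t 12.95 tcp [0.4453 0.2453 0.1248] yaw 2.2015 zax [-0.001 -0.001 -1.   ] F [-2.07 -4.58  4.64] T [-0.857  0.44  -0.006] gap 0.108 gf 45.9 q [ 2.840e-01  5.370e-01  1.821e+00 -1.000e-03  7.850e-01 -3.460e-01]
```

{"fn": "step_arm", "kwargs": {
  "targets": "0 0 0 1.5;0 0 0 3;0 0 0 4;0 0 0 4"
}}

```text
t: 13.35
tcp_pos: [0.4452, 0.2454, 0.1248]
tool_rot: [0.484, 0.875, -0.001, -0.0]
force: [-3.2, -5.0, 5.1]
finger_gap: 0.11
gripper_force: 46.0
```

```bash
python3 -c "
from st import *
st()"
```

```text
t 13.35 tcp [0.4452 0.2454 0.1248] yaw 2.1307 zax [-0.001 -0.001 -1.   ] F [-3.17 -5.04  5.15] T [-0.847  0.469  0.023] gap 0.11 gf 46.0 q [ 2.840e-01  5.370e-01  1.821e+00 -1.000e-03  7.850e-01 -2.760e-01]
```

{"fn": "step_arm", "kwargs": {
  "targets": "-0.4 -0.7 0 1.5;-0.8 -1.4 0 3;-0.8 -1.4 0 4;-0.8 -1.4 0 4"
}}

```text
t: 13.75
tcp_pos: [0.4452, 0.245, 0.1248]
tool_rot: [0.515, 0.857, 0.001, -0.0]
force: [-2.7, 0.7, 3.8]
finger_gap: 0.106
gripper_force: 45.6
```

```bash
python3 -c "
from st import *
st()"
```

```text
t 13.75 tcp [0.4452 0.245  0.1248] yaw 2.0606 zax [ 0.     0.001 -1.   ] F [-2.66  0.75  3.77] T [0.235 0.431 0.037] gap 0.106 gf 45.6 q [ 0.282  0.536  1.823  0.002  0.782 -0.209]
```

{"fn": "step_arm", "kwargs": {
  "targets": "0 0 0 1.5;0 0 0 3;0 0 0 4;0 0 0 4"
}}

```text
t: 14.15
tcp_pos: [0.4452, 0.2448, 0.1248]
tool_rot: [0.544, 0.839, 0.0, -0.0]
force: [-2.1, 3.5, 3.6]
finger_gap: 0.106
gripper_force: 45.6
```

```bash
python3 -c "
from st import *
st()"
```

```text
t 14.15 tcp [0.4452 0.2448 0.1248] yaw 1.991 zax [ 0.     0.001 -1.   ] F [-2.13  3.51  3.65] T [0.612 0.427 0.098] gap 0.106 gf 45.6 q [ 2.820e-01  5.360e-01  1.823e+00  1.000e-03  7.820e-01 -1.390e-01]
```

{"fn": "step_arm", "kwargs": {
  "targets": "0.5 0 0 1;1 0 0 2;1 0 0 3;1 0 0 3"
}}

```text
t: 14.55
tcp_pos: [0.445, 0.245, 0.1249]
tool_rot: [0.566, 0.825, 0.0, 0.0]
force: [-1.4, 0.6, 1.9]
finger_gap: 0.108
gripper_force: 45.5
```

```bash
python3 -c "
from st import *
st()"
```

```text
t 14.55 tcp [0.445  0.245  0.1249] yaw 1.9392 zax [ 0.001 -0.    -1.   ] F [-1.39  0.56  1.94] T [0.14  0.175 0.053] gap 0.108 gf 45.5 q [ 2.830e-01  5.360e-01  1.823e+00 -1.000e-03  7.820e-01 -8.500e-02]
```

{"fn": "step_arm", "kwargs": {
  "targets": "0 0 0 1;0 0 0 2;0 0 0 3;0 0 0 3"
}}

```text
t: 14.95
tcp_pos: [0.445, 0.2451, 0.1249]
tool_rot: [0.587, 0.81, 0.0, 0.0]
force: [-0.6, -0.3, 2.0]
finger_gap: 0.102
gripper_force: 45.5
```

```bash
python3 -c "
from st import *
st()"
```

```text
t 14.95 tcp [0.445  0.2451 0.1249] yaw 1.8868 zax [ 0.001 -0.    -1.   ] F [-0.6  -0.35  2.05] T [-0.072  0.011  0.029] gap 0.102 gf 45.5 q [ 2.830e-01  5.360e-01  1.823e+00 -1.000e-03  7.820e-01 -3.200e-02]
```

{"fn": "step_arm", "kwargs": {
  "targets": "0 0 0 1;0 0 0 2;0 0 0 3;0 0 0 3"
}}

```text
t: 15.35
tcp_pos: [0.4449, 0.2452, 0.1249]
tool_rot: [0.608, 0.794, 0.0, 0.0]
force: [1.5, -0.7, 2.4]
finger_gap: 0.106
gripper_force: 45.5
```

```bash
python3 -c "
from st import *
st()"
```

```text
t 15.35 tcp [0.4449 0.2452 0.1249] yaw 1.8344 zax [ 0.001 -0.    -1.   ] F [ 1.46 -0.75  2.36] T [-0.183 -0.079  0.083] gap 0.106 gf 45.5 q [ 0.284  0.536  1.823 -0.     0.782  0.02 ]
```

{"fn": "step_arm", "kwargs": {
  "targets": "0 0 0 1;0 0 0 2;0 0 0 3;0 0 0 3"
}}

```text
t: 15.75
tcp_pos: [0.4448, 0.2452, 0.1249]
tool_rot: [0.629, 0.778, 0.0, 0.0]
force: [0.0, -1.5, 2.1]
finger_gap: 0.112
gripper_force: 45.5
```

```bash
python3 -c "
from st import *
st()"
```

```text
t 15.75 tcp [0.4448 0.2452 0.1249] yaw 1.7822 zax [ 0. -0. -1.] F [ 0.03 -1.46  2.08] T [-0.263 -0.207  0.112] gap 0.112 gf 45.5 q [ 0.284  0.536  1.823 -0.     0.782  0.072]
```

{"fn": "step_arm", "kwargs": {
  "targets": "0 0 0 1;0 0 0 2;0 0 0 3;0 0 0 3"
}}

```text
t: 16.15
tcp_pos: [0.4448, 0.2452, 0.1249]
tool_rot: [0.649, 0.761, 0.0, 0.0]
force: [0.7, -2.2, 3.2]
finger_gap: 0.108
gripper_force: 45.6
```

```bash
cat > lid.py <<'E'
from st import *
st()
a=manip.snapshot('scene')[...,::-1].astype(int);b=cv2.imread('pics/scene0.png').astype(int)
print('liddiff',np.abs(a-b)[215:285,280:340].mean().round(2))
E
python3 lid.py
```

```text
t 16.15 tcp [0.4448 0.2452 0.1249] yaw 1.7297 zax [ 0. -0. -1.] F [ 0.67 -2.19  3.21] T [-0.276 -0.236  0.193] gap 0.108 gf 45.6 q [ 0.284  0.536  1.823 -0.     0.782  0.125]
liddiff 2.14
```

{"fn": "step_arm", "kwargs": {
  "targets": "0 0 0 1;0 0 0 2;0 0 0 2"
}}

```text
t: 16.5
tcp_pos: [0.4448, 0.2453, 0.1248]
tool_rot: [0.662, 0.75, 0.0, 0.0]
force: [1.4, -2.1, 2.6]
finger_gap: 0.109
gripper_force: 45.6
```

```bash
python3 lid.py
```

```text
t 16.5 tcp [0.4448 0.2453 0.1248] yaw 1.6947 zax [ 0. -0. -1.] F [ 1.42 -2.14  2.61] T [-0.325 -0.21   0.21 ] gap 0.109 gf 45.6 q [ 0.284  0.536  1.823 -0.     0.782  0.16 ]
liddiff 2.17
```

Torque has risen to about 0.2 N m, so the key is drawing the latch. I'll continue in 2° steps.

{"fn": "step_arm", "kwargs": {
  "targets": "0 0 0 1;0 0 0 2;0 0 0 2"
}}

```text
t: 16.85
tcp_pos: [0.4447, 0.2453, 0.1248]
tool_rot: [0.675, 0.738, 0.0, 0.0]
force: [1.5, -2.2, 3.0]
finger_gap: 0.104
gripper_force: 45.6
```

```bash
python3 lid.py
```

```text
t 16.85 tcp [0.4447 0.2453 0.1248] yaw 1.6596 zax [ 0.  0. -1.] F [ 1.49 -2.24  2.97] T [-0.352 -0.191  0.14 ] gap 0.104 gf 45.6 q [0.284 0.536 1.823 0.    0.782 0.195]
liddiff 12.86
```

{"fn": "step_arm", "kwargs": {
  "targets": "0 0 0 1;0 0 0 2;0 0 0 2"
}}

```text
t: 17.2
tcp_pos: [0.4447, 0.2453, 0.1249]
tool_rot: [0.688, 0.726, 0.0, 0.0]
force: [1.0, -2.0, 2.4]
finger_gap: 0.106
gripper_force: 45.7
```

```bash
python3 lid.py
```

```text
t 17.2 tcp [0.4447 0.2453 0.1249] yaw 1.6249 zax [ 0.  0. -1.] F [ 0.98 -1.98  2.44] T [-0.302 -0.252  0.159] gap 0.106 gf 45.7 q [ 0.284  0.536  1.823 -0.     0.782  0.23 ]
liddiff 12.12
```

{"fn": "step_arm", "kwargs": {
  "targets": "0 0.1 0 -4;0 0.2 0 -11;0.1 0.3 0 -18;0.1 0.4 0 -25;0.2 0.5 0 -32;0.2 0.6 0 -39;0.3 0.7 0 -46;0.3 0.8 0 -53;0.4 0.9 0 -60;0.4 1 0 -67;0.4 1.1 0 -73;0.4 1.2 0 -77"
}}

```text
t: 18.45
tcp_pos: [0.4453, 0.246, 0.1248]
tool_rot: [0.085, 0.996, 0.0, -0.001]
force: [0.9, -0.0, 2.7]
finger_gap: 0.112
gripper_force: 45.7
```

{"fn": "step_arm", "kwargs": {
  "targets": "0 0 0 -2;0 0 0 -4;0 0 0 -4"
}}

```text
t: 18.75
tcp_pos: [0.4454, 0.2461, 0.1248]
tool_rot: [0.052, 0.999, 0.0, -0.0]
force: [0.1, -0.5, 3.8]
finger_gap: 0.109
gripper_force: 45.7
```

```bash
python3 lid.py
```

```text
t 18.75 tcp [0.4454 0.2461 0.1248] yaw 3.0378 zax [-0.001  0.001 -1.   ] F [ 0.1  -0.49  3.82] T [ 0.036  0.045 -0.022] gap 0.109 gf 45.7 q [ 0.284  0.537  1.82   0.002  0.785 -1.184]
liddiff 12.06
```

{"fn": "step_arm", "kwargs": {
  "targets": "0 0 0 0;0 0 -2 0;0 0 -4 0;0 0 -6 0;0 0 -8 0;0 0 -8 0"
}}

```text
t: 19.4
tcp_pos: [0.4459, 0.2457, 0.133]
tool_rot: [0.051, 0.999, 0.0, 0.0]
force: [-0.9, 1.6, 0.7]
finger_gap: 0.107
gripper_force: 45.3
```

```bash
python3 lid.py
```

```text
t 19.4 tcp [0.4459 0.2457 0.133 ] yaw 3.0391 zax [ 0.  0. -1.] F [-0.85  1.64  0.7 ] T [ 0.061 -0.004  0.031] gap 0.107 gf 45.3 q [ 0.284  0.523  1.814 -0.     0.804 -1.184]
liddiff 12.02
```

{"fn": "step_arm", "kwargs": {
  "targets": "0 0 -5 0;0 0 -12 0;0 0 -22 0;0 0 -37 0;0 0 -55 0;0 0 -66 0;0 0 -68 0;0 0 -68 0"
}}

```text
t: 20.25
tcp_pos: [0.4459, 0.2458, 0.2013]
tool_rot: [0.051, 0.999, 0.0, 0.0]
force: [-0.1, 1.4, -1.2]
finger_gap: 0.108
gripper_force: 45.2
```

```bash
python3 -c "
from st import *
delta([.5533,-.2803,.2],3.0133)"; python3 lid.py
```

```text
t 20.25 tcp [0.4459 0.2458 0.2013] yaw 3.0392 zax [ 0.001  0.    -1.   ] F [-0.08  1.4  -1.24] T [ 0.035  0.006 -0.001] gap 0.108 gf 45.2 q [ 0.284  0.414  1.753 -0.     0.973 -1.184]
shift mm [-160.6 -512.3    1.3] turn deg 1.48
t 20.25 tcp [0.4459 0.2458 0.2013] yaw 3.0392 zax [ 0.001  0.    -1.   ] F [-0.08  1.4  -1.24] T [ 0.035  0.006 -0.001] gap 0.108 gf 45.2 q [ 0.284  0.414  1.753 -0.     0.973 -1.184]
liddiff 12.05
```

{"fn": "step_arm", "kwargs": {
  "targets": "-6 -20 0 0;-19 -60 0 0.5;-33 -105 0 1;-47 -150 0 1.5;-62 -197 0 1.5;-77 -244 0 1.5;-91 -290 0 1.5;-106 -337 0 1.5;-120 -384 0 1.5;-135 -430 0 1.5;-147 -468 0 1.5;-156 -497 0 1.5"
}}

```text
t: 21.5
tcp_pos: [0.5499, -0.2674, 0.1995]
tool_rot: [0.065, 0.998, 0.0, -0.001]
force: [-0.7, 1.2, -0.6]
finger_gap: 0.106
gripper_force: 45.2
```

{"fn": "step_arm", "kwargs": {
  "targets": "-4 -10 0 0;-5 -15 0 0;-5 -15 20 0;-5 -15 50 0;-5 -15 80 0;-5 -15 95 0;-5 -15 98 0;-5 -15 98 0;-5 -15 98 0"
}}

```text
t: 22.4
tcp_pos: [0.5541, -0.2804, 0.1042]
tool_rot: [0.064, 0.998, -0.001, 0.001]
force: [1.7, -0.2, -0.6]
finger_gap: 0.108
gripper_force: 45.2
```

Run:
```python
from st import *
delta([.5533,-.2803,.0561],3.0133)
a=manip.snapshot('scene')[...,::-1];cv2.imwrite('pics/scene5.png',a);cv2.imwrite('pics/g5.png',cv2.resize(a[120:195,220:295],(600,600),interpolation=3))
```

```text
t 22.4 tcp [ 0.5541 -0.2804  0.1042] yaw 3.0134 zax [ 0.002 -0.001 -1.   ] F [ 1.68 -0.22 -0.64] T [ 0.017 -0.015 -0.018] gap 0.108 gf 45.2 q [-0.648  0.681  1.548  0.     0.91  -2.091]
shift mm [ 0.9  0.1 48.1] turn deg 0.01
```

View pics/g5.png

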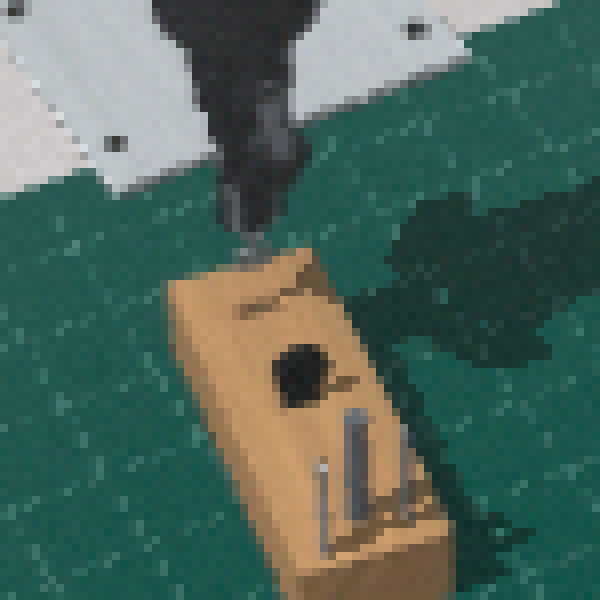

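{"fn": "step_arm", "kwargs": {
  "targets": "0.5 0 8 0;0.5 0 16 0;0.5 0 22 0;0.5 0 25 0;0.5 0 27 0;0.5 0 29 0;0.5 0 31 0;0.5 0 33 0;0.5 0 33 0"
}}

```text
t: 23.35
tcp_pos: [0.5526, -0.28, 0.0696]
tool_rot: [0.064, 0.998, 0.0, -0.0]
force: [0.1, -0.6, -1.1]
finger_gap: 0.107
gripper_force: 45.2
```

```bash
python3 -c "
from st import *
delta([.5531,-.2803,.0561],3.0133)"
```

```text
t 23.35 tcp [ 0.5526 -0.28    0.0696] yaw 3.0129 zax [-0.  0. -1.] F [ 0.09 -0.58 -1.08] T [-0.     0.04  -0.034] gap 0.107 gf 45.2 q [-0.649  0.731  1.566  0.     0.844 -2.091]
shift mm [-0.5 -0.2 13.5] turn deg -0.02
```

Inserted about 8 mm with no resistance. I'll lower it the rest of the way.

{"fn": "step_arm", "kwargs": {
  "targets": "0 0 2 0;0 0 4 0;0 0 6 0;0 0 8 0;0 0 10 0;0 0 11.5 0;0 0 12.5 0;0 0 13.5 0;0 0 14 0;0 0 14 0"
}}

```text
t: 24.35
tcp_pos: [0.5527, -0.2801, 0.056]
tool_rot: [0.064, 0.998, -0.0, 0.0]
force: [-0.2, 0.8, 0.4]
finger_gap: 0.105
gripper_force: 45.5
```

```bash
python3 -c "
from st import *
delta([.5531,-.2803,.0561],3.0133)"
```

```text
t 24.35 tcp [ 0.5527 -0.2801  0.056 ] yaw 3.013 zax [ 0. -0. -1.] F [-0.22  0.78  0.41] T [ 0.051  0.064 -0.036] gap 0.105 gf 45.5 q [-0.649  0.752  1.571 -0.     0.818 -2.091]
shift mm [-0.4 -0.2 -0.1] turn deg -0.02
```

{"fn": "step_arm", "kwargs": {
  "targets": "0 0 0.3 0;0 0 0.3 0;0 0 0.3 0;0 0 0.3 0;0 0 0.3 0",
  "gripper": 0.5,
  "squeeze": 20
}}

```text
t: 24.85
tcp_pos: [0.5527, -0.2801, 0.0555]
tool_rot: [0.064, 0.998, 0.0, -0.0]
force: [0.5, 0.6, -0.2]
finger_gap: 0.496
gripper_force: 0.0
```

{"fn": "step_arm", "kwargs": {
  "targets": "0 0 -3 0;0 0 -10 0;0 0 -25 0;0 0 -50 0;0 0 -80 0;0 0 -110 0;0 0 -130 0;0 0 -135 0;0 0 -135 0;0 0 -135 0"
}}

```text
t: 25.85
tcp_pos: [0.552, -0.2796, 0.1898]
tool_rot: [0.064, 0.998, 0.0, -0.001]
force: [-0.0, 0.7, -0.4]
finger_gap: 0.5
gripper_force: 0.0
```

Run:
```python
exec(open('lid.py').read())
cv2.imwrite('pics/scene6.png',a);cv2.imwrite('pics/g6.png',cv2.resize(a[110:310,180:440].astype(np.uint8),(780,600),interpolation=3))
```

```text
t 25.85 tcp [ 0.552  -0.2796  0.1898] yaw 3.0129 zax [-0.001  0.001 -1.   ] F [-0.03  0.74 -0.39] T [ 0.008 -0.028  0.043] gap 0.5 gf 0.0 q [-0.649  0.567  1.489  0.     1.087 -2.091]
liddiff 12.14[ WARN:0@1.113] global loadsave.cpp:1063 imwrite_ Unsupported depth image for selected encoder is fallbacked to CV_8U.
```

View pics/g6.png

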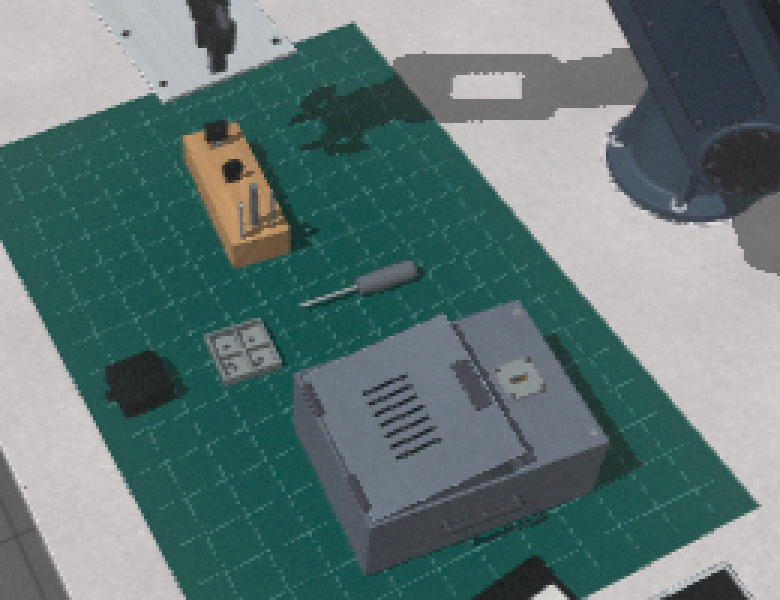

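The picture shows the lid ajar, with its front edge at about crop (490,390). The key is back in its outer slot at crop (217,132), as at the start, the bystanders look unmoved and the gripper is clear.

```bash
python3 -c "
from station import manip
print(manip.sign_off())"
```

```text
the job is handed in; nothing more can be done
None
```

The job is handed in at about 26 s of the 72 s allowed: the box is unlocked with its lid ajar, the key is back upright in its own slot, and the last picture shows the other items unmoved; no verdict came back.

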